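Fit a hoop arm to an embroidery hoop stand

TASK

Pick up the hoop arm by its wooden bar, thread its hub over the stand's upright rod with the hoop on the red dot's side, and slide it gently down, keeping it level so that it does not bind. At the foot, turn it under light pressure, without forcing it, until the hub drops fully home over the hidden key (the bar fits less than a quarter turn anticlockwise of the dot, seen from above). Then let go; leave the bead jar, spool and scissors where they are.

Things in the scene. Friction and masses are not known exactly. Their poses are not given: they have to be found in the camera images.
- hoop_arm: Loose hoop arm, about 0.3 kg, flat on the table at first: blue-painted metal hub 54 mm across, 46 mm tall, with a 14 mm bore right through; a wooden bar along +x; a black clamp block (x 130 to 155 mm, 30 mm wide, 44 mm tall); an empty wooden hoop 130 mm across, 12 mm tall, centred at x = 215 mm, level with the hub's foot. Origin: bore axis at the hub's foot; z up along the bore, x along the bar.
- bar_grip (a point): Middle of the wooden bar, 80 mm along x from the bore axis and 36 mm above the hub's foot, near the centre of mass (x about 65 mm); same axes as the hoop arm. The bar is 16 mm wide, 16 mm tall (28 to 44 mm above the foot), free to grasp from x = 32 to 125 mm. Gripped here from above, the gripper's body passes beside the rod.
- hub_slot (a point): Bore axis at the hub's foot (same point and axes as the hoop arm). A slot 14 mm wide and 12 mm deep runs right across the underside of the hub, through the bore, along y (square to the bar).
- stand: Hoop stand fixed to the table: wooden disc 148 mm across, 16 mm thick, with a red dot near its edge; on it a black cup (inside 62 mm, outside 72 mm across, rim 20 mm above the disc); in its middle a smooth upright steel rod 12 mm across. Origin: rod axis at the table; z up; x from the rod towards the red dot (62 mm from the rod).
- seat (a point): Cup's floor on the rod axis, 16 mm above the table; the hub's foot rests here when home. Axes as the stand. A key (bar through the rod, 11.5 mm wide, 48 mm long, 10 mm high) must enter the hub's slot. Its angle is not measured: the bar fits at some angle 0.2 to 0.9 rad anticlockwise of the stand's x axis, with a play of about 0.05 rad either way. Until then the hub rests 10 mm up, on the key.
- rod_tip (a point): Top of the rod, 200 mm above the table, on the rod axis; axes as the stand. The rod's last 10 mm taper from 12 mm to 6 mm across.
- bead_jar: Closed amber glass jar with brass lid, 52 mm across, 75 mm tall; bystander. Origin: centre of its underside.
- spool: Red thread spool, 36 mm across, 40 mm tall, standing; bystander. Origin: centre of its underside.
- scissors: Small scissors with orange grips lying flat, about 130 mm long, 68 mm across the grips, 8 mm thick; bystander. Origin: near their pivot; x towards the points.
- hoop_centre (a point): Centre of the hoop, 215 mm along x from the bore axis, level with the hub's foot; same axes as the hoop arm.
Things that resemble listed ones, but are neither listed nor needed, are in the scene too. Of the things shaped like the stand, the wooden one is meant.

How it is judged:
By the outcome, as a careful person would: the job done as asked, in the order asked, and still so for the second after the job is handed in, with the robot touching nothing.
It also fails if it takes over 72 s, if anything falls off the work surface, if the arm or the gripper's body presses on something with over 40 N, if the wrist force passes 120 N, or if a joint passes its speed limit or range.

ROBOT

A 6-joint arm with a two-finger parallel gripper is mounted at the origin on the work surface. World frame = base frame: x ahead of the robot, y to its left, z up, the work surface at z = 0. Lengths are in m, angles in rad, forces in N, time in s.
With the tool pointing down it reaches from about 0.35 to 0.725 m from the base axis. Payload 6 kg.
Tool frame: the origin (TCP) lies midway between the tips of the shut fingers; the grasp point (between the pads) lies hold_point_z behind it (hold_point_z is the distance from the TCP to the grasp point, in m); z points along the fingers, y is the direction in which the jaws open and shut (so a half turn about z gives the same grasp; the last joint's range is limited). The gripper opens to 85 mm and grips with 20 to 120 N. Pads are 22 mm wide; open, the fingers measure 114 mm over their backs; the gripper's body (76 mm by 85 mm) begins 54 mm behind the grasp point. The pads swing forward as they close: fully open they stand 13 mm farther back than shut.
Start: joints at [-0.875, 0.04, 0.085, 0, -1.615, -0.334], TCP at [0.212, -0.561, 0.231] pointing down, gripper open.
Joint ranges: [-2.56, 2.56], [-1.29, 2.01], [-1.08, 1.49], [-3.29, 1.98], [-2.81, -0.18], [-2.99, 2.99]. Speed limits (rad/s): [2.57, 2.57, 3.01, 3.14, 3.14, 3.14].

INTERFACE

Orientations are given as a unit quaternion [w, x, y, z].
In Python, from station import * gives the robot as it stands.
- The arm moves only by the tool arm_command, never from a script. Its argument "series" is a list of rows, each a list of 7 numbers: the shift along the tool's x, y, z in mm, then the turn, a rotation vector about the tool's x, y, z in degrees, then the opening, from -1 (shut) to 1 (fully open). In form: [[x, y, z, wx, wy, wz, fingers], ...]. A call has 1 to 12 rows; each row is the pose to reach, as a shift and turn from the pose commanded when the call began, along the tool's axes at that moment; what a row does not reach only later rows make up. A row lasts 1/12 s, in which the tool goes at most 41.7 mm and 7.16 degrees, less where a joint would pass 70% of its speed; a pose out of reach is approached as far as the arm can. A call with a gripper value outside its range is refused whole. The fingers move at their own pace and stop on an object; "newtons" is the grip in N (left out, the last holds). Time passes only in rows, so rows that repeat a pose let the fingers close. It gives the time, the measured TCP pose, the force and the opening at its end, in the units of the state.
- get_state(): the state, without advancing time (a new reading comes with each control period).
- camera(name): name is "scene" or "top"; returns a dict with "frame" (400x640x3 uint8, red, green, blue), "depth" (400x640 float32, m along the optical axis (not along the pixel's ray), 0 where there is no reading), "fx", "fy", "cx", "cy" (pixels), "rvec" (rotation vector, rad) and "tvec" (3), from world to camera coordinates, as OpenCV has them. Camera axes: x right, y down, z forward; pixel columns grow to the right and rows downward; lengths in m; the calibration is good to about 2 mm. A picture is of the moment at which its call begins.
- finish_job(): hands the job in, once; it reports no verdict.
The state is a dict: "t": time; "q": joint angles; "dq": joint speeds; "tau": joint torques, N m; "position": TCP position; "orientation": TCP orientation; "contact_force": force on the tool from outside, world axes, zero at the start; "moment": the same for the moment, N m; "finger_gap": opening from 0.0 (shut) to 1.0 (fully open).
Only numpy, scipy, OpenCV 4.12 (cv2) and the standard library are available. Lean on these libraries where they do the work, as an engineer would, in place of code of your own. Each camera call takes 0.05 s, during which the arm holds its last target.

## Working session

There is one attempt and no reset: what is moved stays moved. The work goes in short steps, Python scripts to look and compute and a tool call to move; the robot and the scene stay as the last step left them, time stands still between calls to the robot, and variables do not carry over. Pictures are saved under pics/ and viewed, and the job is handed in when it is done.

Besides the shell and the picture viewer there is one more tool, called after "Request:" as name([rows], argument=value, ...), one row to a line, values as JSON. arm_command: Moves the arm, as the interface text tells. Its arguments: {"type":"object","properties":{"series":{"type":"array","items":{"type":"array","items":{"type":"number"}}},"newtons":{"type":"number"}},"required":["series"]}

```bash
ls; mkdir -p pics; python3 - <<'E'
from station import *
import cv2, pickle
print(get_state())
d={}
for n in("scene","top"):
    c=camera(n); d[n]=c
    cv2.imwrite(f"pics/{n}0.png",cv2.cvtColor(c["frame"],cv2.COLOR_RGB2BGR))
    print(n,c["fx"],c["fy"],c["cx"],c["cy"],c["rvec"],c["tvec"])
pickle.dump(d,open("cam0.pkl","wb"))
E
```

```text
pics
{'t': 0.0, 'q': array([-8.75296229e-01,  4.08307964e-02,  8.38084761e-02, -4.69611525e-04,
       -1.61552914e+00, -3.33695027e-01]), 'dq': array([ 8.02318983e-04, -5.15723133e-05,  1.65036787e-04, -6.62538368e-05,
        8.97389462e-04,  8.79793694e-04]), 'tau': array([-1.04747323e-03, -3.68216550e+01,  3.47402251e+01,  6.93209097e+00,
       -5.60203494e-03,  4.60395131e-05]), 'position': array([ 0.21233159, -0.56081219,  0.23026568]), 'orientation': array([-2.27725408e-04, -1.79927506e-01,  9.83679454e-01,  8.79371096e-04]), 'contact_force': array([-0.48588384,  0.06217079, -1.00232036]), 'moment': array([ 0.00465158,  0.02689852, -0.01537028]), 'finger_gap': 1.0010755384206373}
scene 383.67651714569604 383.67651714569604 315.9482028680453 204.67498731809982 [ 2.09196755  1.29261039 -0.48774577] [-0.15977548 -0.25157427  1.53720799]
top 375.5974474394433 375.5974474394433 315.1152172006351 210.5618594408271 [ 2.14838429 -2.20947156  0.07175173] [-0.05916825  0.51779376  1.01079768]
```

View pics/scene0.png

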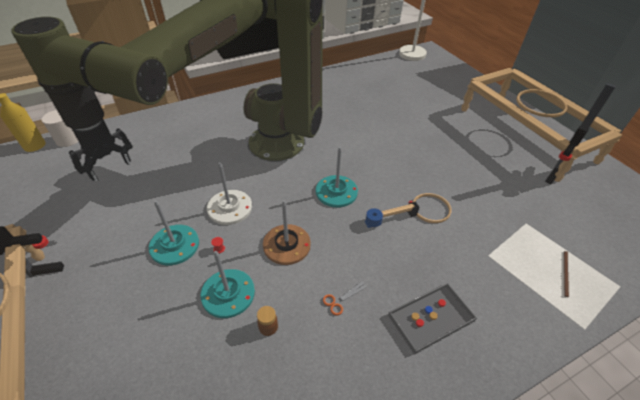

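View pics/top0.png

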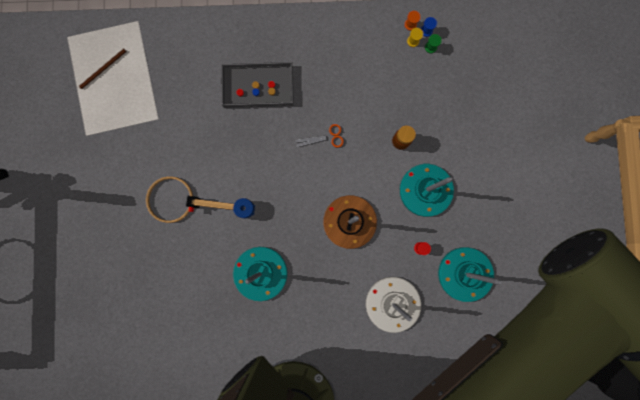

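Stand-like things in the top view: teal at (428,190), (466,274) and (260,274), white at (394,304), wooden at (350,222). The wooden one fits. The hoop arm has its hub at (244,208) and its hoop at (170,200). Next I'll enlarge both.

```bash
cat > h.py <<'E'
import numpy as np, cv2, pickle
def T(c):
    R=cv2.Rodrigues(np.array(c["rvec"],float))[0]; return R,np.array(c["tvec"],float)
def ray(c,u,v):
    R,t=T(c); d=R.T@np.array([(u-c["cx"])/c["fx"],(v-c["cy"])/c["fy"],1]); return -R.T@t,d
def atz(c,u,v,z):
    o,d=ray(c,u,v); return o+d*(z-o[2])/d[2]
def proj(c,p):
    R,t=T(c); q=R@np.array(p,float)+t; return np.array([c["fx"]*q[0]/q[2]+c["cx"],c["fy"]*q[1]/q[2]+c["cy"]])
def cloud(c):
    R,t=T(c); D=c["depth"]; v,u=np.mgrid[:D.shape[0],:D.shape[1]]
    P=np.stack([(u-c["cx"])/c["fx"]*D,(v-c["cy"])/c["fy"]*D,D],-1); return (P-t)@R
def crop(c,x0,y0,w,h,k,fn):
    im=cv2.cvtColor(c["frame"],cv2.COLOR_RGB2BGR)[y0:y0+h,x0:x0+w]
    cv2.imwrite(fn,cv2.resize(im,None,fx=k,fy=k,interpolation=cv2.INTER_CUBIC))
E
python3 - <<'E'
from h import *
d=pickle.load(open("cam0.pkl","rb"))
im=cv2.cvtColor
crop(d["top"],315,185,75,75,8,"pics/c1.png")
crop(d["top"],140,165,130,70,6,"pics/c2.png")
crop(d["scene"],255,195,65,75,8,"pics/c3.png")
c=d["top"]
P=cloud(c)
for u,v in((350,222),(350,240),(244,208),(215,205),(170,200),(170,182)): print(u,v,P[v,u].round(4),atz(c,u,v,0).round(4))
E
```

```text
350 222 [ 0.4801 -0.1644  0.0627] [ 0.4827 -0.1697  0.    ]
350 240 [ 0.4329 -0.1666  0.0171] [ 0.4328 -0.168   0.    ]
244 208 [ 0.5303  0.1256 -0.0015] [0.5302 0.1253 0.    ]
215 205 [0.5368 0.1947 0.0429] [0.541  0.2066 0.    ]
170 200 [0.5583 0.3318 0.0035] [0.5587 0.3332 0.    ]
170 182 [0.6095 0.3327 0.0014] [0.6097 0.3332 0.    ]
```

View pics/c1.png

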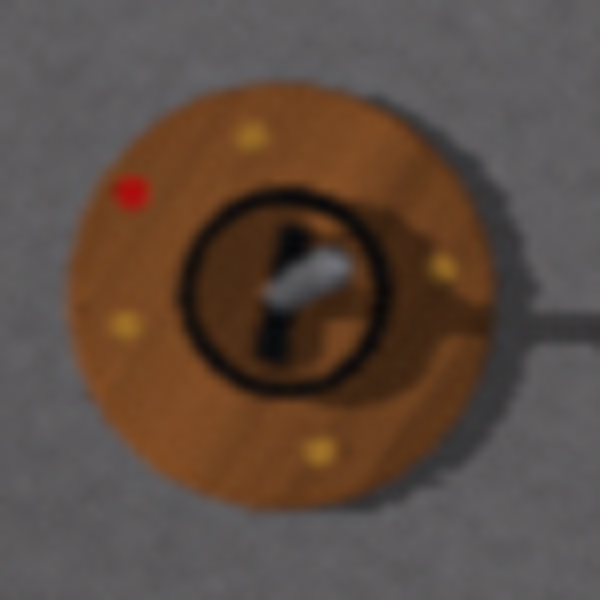

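View pics/c2.png

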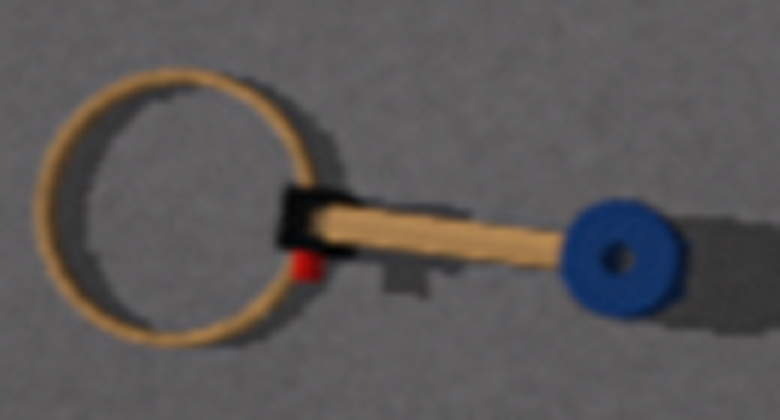

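View pics/c3.png

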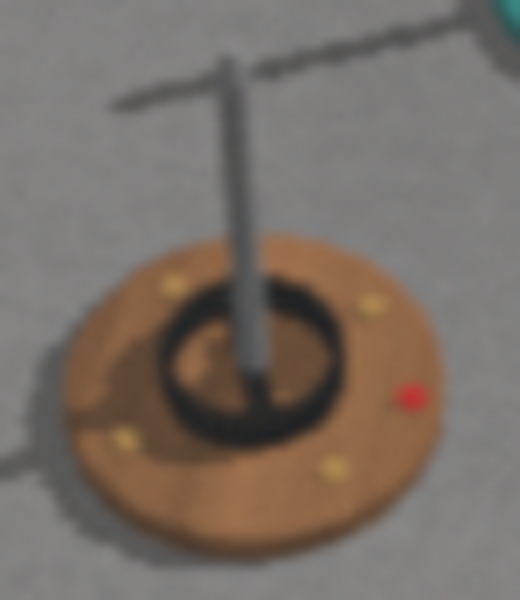

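```bash
cat > meas.py <<'E'
from h import *
def blobs(m):
    n,l,s,ce=cv2.connectedComponentsWithStats(m.astype(np.uint8)); return l,s,ce
d=pickle.load(open("cam0.pkl","rb"))
for n,box in(("top",(315,185,75,75)),("scene",(255,195,65,75))):
    c=d[n]; P=cloud(c)
    f=c["frame"].astype(int)
    x0,y0,w,h=box
    V,U=np.mgrid[:400,:640]
    inb=(U>=x0)&(U<x0+w)&(V>=y0)&(V<y0+h)
    # disc: silhouette via saturation
    hsv=cv2.cvtColor(c["frame"],cv2.COLOR_RGB2HSV)
    m=inb&(hsv[...,1]>90)
    l,s,ce=blobs(m); k=1+np.argmax(s[1:,4]); 
    cn,_=cv2.findContours((l==k).astype(np.uint8),cv2.RETR_EXTERNAL,cv2.CHAIN_APPROX_NONE)
    cn=max(cn,key=len)[:,0].astype(float); 
    pts=np.array([atz(c,u,v,0.016)[:2] for u,v in cn])
    from scipy.optimize import least_squares
    r=least_squares(lambda p:np.hypot(*(pts-p[:2]).T)-p[2],[*pts.mean(0),.074],loss="soft_l1",f_scale=.002)
    print(n,"disc",r.x)
    red=inb&(f[...,0]>130)&(f[...,1]<60)
    l,s,ce=blobs(red); print([ (s[i,4],ce[i],atz(c,*ce[i],0.016)[:2]) for i in range(1,len(s))])
    # hub
    blue=(f[...,2]>1.8*f[...,0])&(f[...,2]>1.3*f[...,1])&(f[...,2]>60)
    l,s,ce=blobs(blue)
    for i in range(1,len(s)):
        if s[i,4]>80:
            mm=l==i
            q=P[mm]; t=q[(q[:,2]>.040)&(q[:,2]<.052)]
            print("hub",ce[i],s[i,4],t.mean(0) if len(t) else None, len(t), (t.max(0)+t.min(0))/2 if len(t) else None)
c=d["top"]
# tip / key from crop coordinates
g=lambda u,v:((u+.5)/8-.5+315,(v+.5)/8-.5+185)
print("tip",atz(c,*g(338,263),.2),"key",atz(c,*g(293,232),.026),atz(c,*g(269,355),.026))
a=atz(c,*g(293,232),.026);b=atz(c,*g(269,355),.026);print("key ang",np.arctan2(*(a-b)[[1,0]]))
cs=d["scene"];g2=lambda u,v:((u+.5)/8-.5+255,(v+.5)/8-.5+195)
print("tip scene",atz(cs,*g2(229,60),.2))
g3=lambda u,v:((u+.5)/6-.5+140,(v+.5)/6-.5+165)
print("bore",atz(c,*g3(620,256),.046),"hubtopc",atz(c,*g3(619,256),.046))
for e in((555,249),(340,222)): print("bar",atz(c,*g3(*e),.044))
print("hoop",atz(c,*g3(175,208),.012))
E
python3 meas.py
```

```text
top disc [ 0.48363849 -0.16747335  0.07236621]
[(np.int32(16), array([331.25 , 208.625]), array([ 0.52023533, -0.11813292]))]
hub [428.91089109  25.79207921] 202 [ 1.02753945 -0.40889954  0.04094435] 27 [ 1.02754847 -0.40872535  0.04124916]
hub [242.90877193 207.79298246] 285 [0.52706527 0.11931628 0.04539346] 274 [0.52774973 0.11898468 0.04485109]
scene disc [ 0.49256686 -0.17201314  0.07015001]
[(np.int32(2), array([306. , 244.5]), array([ 0.52224876, -0.11973947]))]
hub [374.32919255 215.39751553] 161 [0.53286725 0.11553999 0.04586506] 143 [0.53127795 0.11550653 0.04556784]
tip [ 0.48418306 -0.16854469  0.2       ] key [ 0.5044447  -0.17152863  0.026     ] [ 0.46292911 -0.16195299  0.026     ]
key ang -0.22668723265291812
tip scene [ 0.48963297 -0.17148269  0.2       ]
bore [0.52828367 0.11905842 0.046     ] hubtopc [0.5282964 0.1195052 0.046    ]
bar [0.53243315 0.14853158 0.044     ]
bar [0.54732861 0.24489984 0.044     ]
hoop [0.5594935  0.33189302 0.012     ]
```

```bash
cat >> h.py <<'E'
from scipy.spatial.transform import Rotation as Ro
def tool(s):
    w,x,y,z=s["orientation"]; return Ro.from_quat([x,y,z,w])
def yawR(yaw): # tool down, tool x at world yaw
    cx,sx=np.cos(yaw),np.sin(yaw); return Ro.from_matrix(np.array([[cx,sx,0],[sx,-cx,0],[0,0,-1]]))
def delta(s,p,yaw):
    R=tool(s); dp=R.inv().apply(np.array(p)-s["position"])*1000
    return dp.round(1),np.degrees((R.inv()*yawR(yaw)).as_rotvec()).round(2)
E
python3 - <<'E'
import station
from h import *
print([a for a in dir(station) if a[0]!='_'])
print(getattr(station,'hold_point_z',None))
s=station.get_state()
print(delta(s,[.5416,.1963,.27],1.425),delta(s,[.5416,.1963,.27],1.425-np.pi),s["t"])
E
```

```text
['MotionError', 'camera', 'finish_job', 'get_state', 'hold_point_z']
0.0187
(array([-576. ,  591.6,  -38.8]), array([ 4.0000e-02, -1.0000e-01,  1.1908e+02])) (array([-576. ,  591.6,  -38.8]), array([ 8.000e-02,  4.000e-02, -6.092e+01])) 0.1
```

Request:
arm_command([
  [0,0,-39,0,0,0,1],
  [-40,41,-39,0,0,-5,1],
  [-576,592,-39,0,0,-61,1],
  [-576,592,-39,0,0,-61,1],
  [-576,592,-39,0,0,-61,1],
  [-576,592,-39,0,0,-61,1],
  [-576,592,-39,0,0,-61,1],
  [-576,592,-39,0,0,-61,1],
  [-576,592,-39,0,0,-61,1],
  [-576,592,-39,0,0,-61,1],
  [-576,592,-39,0,0,-61,1],
  [-576,592,-39,0,0,-61,1],
])

```text
t: 1.1
position: [0.3952, -0.1387, 0.2703]
orientation: [0.0, -0.655, 0.756, -0.0]
contact_force: [1.2, -0.9, -0.6]
finger_gap: 1.001
```

```bash
python3 - <<'E'
from station import *
from h import *
s=get_state(); print(s["t"],s["position"],s["q"],delta(s,[.5416,.1963,.27],1.425-np.pi))
E
```

```text
1.1 [ 0.3951579  -0.13871891  0.27034596] [ 1.50513589e-01 -4.45150169e-01 -2.58407073e-01 -2.84876486e-04
 -1.75678832e+00 -2.94249993e-01] (array([-352.5,  -97. ,    0.6]), array([-0.04,  0.03,  0.12]))
```

Request:
arm_command([
  [-353,-97,0,0,0,0,1],
  [-353,-97,0,0,0,0,1],
  [-353,-97,0,0,0,0,1],
  [-353,-97,0,0,0,0,1],
  [-353,-97,0,0,0,0,1],
  [-353,-97,0,0,0,0,1],
  [-353,-97,0,0,0,0,1],
  [-353,-97,0,0,0,0,1],
  [-353,-97,0,0,0,0,1],
  [-353,-97,120,0,0,0,1],
  [-353,-97,120,0,0,0,1],
  [-353,-97,120,0,0,0,1],
])

```text
t: 2.1
position: [0.5412, 0.1953, 0.1471]
orientation: [-0.001, -0.655, 0.756, 0.001]
contact_force: [-0.0, 0.9, -0.7]
finger_gap: 0.999
```

```bash
python3 - <<'E'
from station import *
from h import *
s=get_state(); print(s["t"],s["position"],delta(s,[.5416,.1963,.0173],1.425-np.pi))
d={n:camera(n) for n in("scene","top")}
pickle.dump(d,open("cam1.pkl","wb"))
for n in d: 
    u,v=proj(d[n],s["position"]); print(n,u,v)
    crop(d[n],int(u)-60,int(v)-45,120,90,6,f"pics/g1{n}.png")
E
```

```text
2.1 [0.54121399 0.19531926 0.14712215] (array([ -1.1,  -0.5, 129.8]), array([ 0.12, -0.03,  0.14]))
scene 401.766696509946 186.04914832427747
top 202.84351982652794 199.31911425439415
```

View pics/g1scene.png

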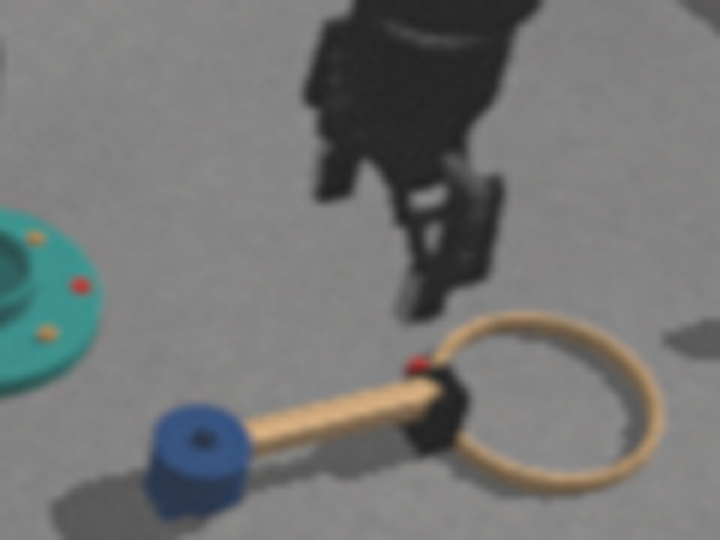

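View pics/g1top.png

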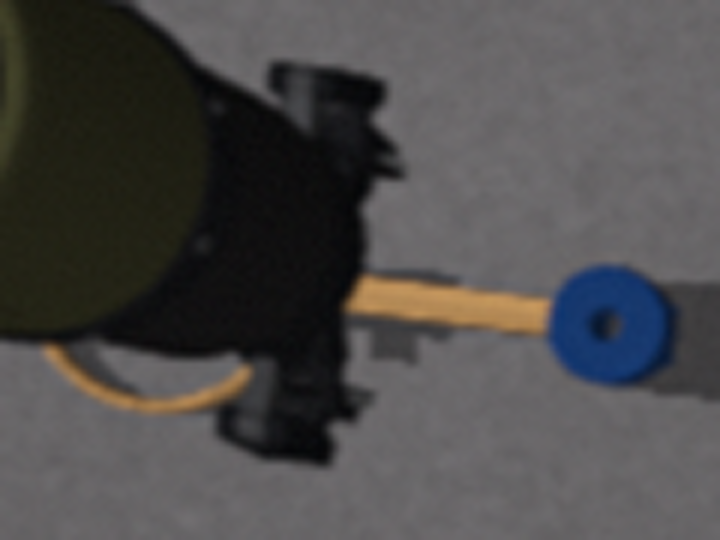

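Request:
arm_command([
  [-1,-1,40,0,0,0,1],
  [-1,-1,80,0,0,0,1],
  [-1,-1,110,0,0,0,1],
  [-1,-1,125,0,0,0,1],
  [-1,-1,130,0,0,0,1],
  [-1,-1,130,0,0,0,1],
])

```text
t: 2.7
position: [0.5436, 0.1955, 0.0214]
orientation: [0.0, -0.654, 0.756, -0.0]
contact_force: [0.9, -0.1, -0.7]
finger_gap: 0.995
```

```bash
python3 - <<'E'
from station import *
from h import *
s=get_state(); print(s["t"],s["position"],s["contact_force"])
d={n:camera(n) for n in("scene",)}
for n in d: 
    u,v=proj(d[n],s["position"]); print(n,u,v)
    crop(d[n],int(u)-60,int(v)-45,120,90,6,f"pics/g2{n}.png")
E
```

```text
2.7 [0.5435792  0.19551559 0.02142296] [ 0.94859106 -0.1318357  -0.70757055]
scene 395.4324914719256 213.7824129624176
```

View pics/g2scene.png

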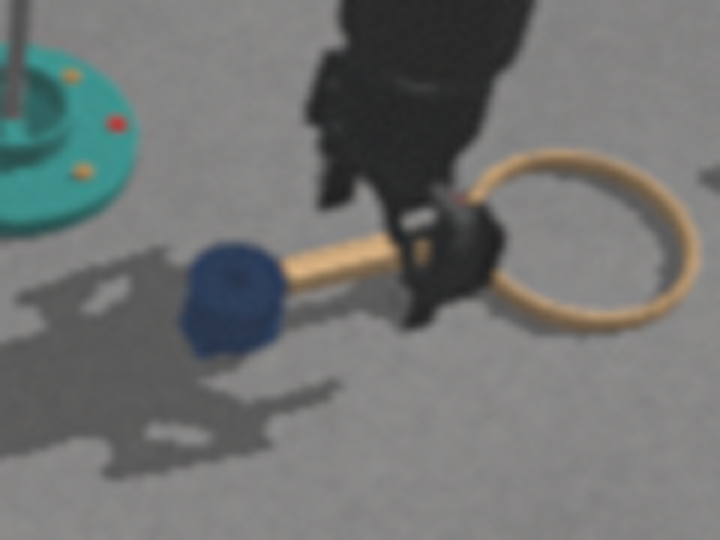

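Request:
arm_command([
  [0,0,4,0,0,0,1],
  [0,0,4,0,0,0,1],
  [0,0,4,0,0,0,-1],
  [0,0,4,0,0,0,-1],
  [0,0,4,0,0,0,-1],
  [0,0,4,0,0,0,-1],
  [0,0,4,0,0,0,-1],
  [0,0,4,0,0,0,-1],
  [0,0,4,0,0,0,-1],
  [0,0,4,0,0,0,-1],
  [0,0,4,0,0,0,-1],
  [0,0,4,0,0,0,-1],
], newtons=60)

```text
t: 3.75
position: [0.5429, 0.1955, 0.0166]
orientation: [0.0, -0.654, 0.756, 0.0]
contact_force: [-3.0, -0.7, 3.0]
finger_gap: 0.177
```

```bash
python3 - <<'E'
from station import *
from h import *
s=get_state(); print(s["t"],s["position"],s["contact_force"],s["moment"])
d={n:camera(n) for n in("scene","top")}
pickle.dump(d,open("cam2.pkl","wb"))
for n in d: 
    u,v=proj(d[n],s["position"]); print(n,u,v)
    crop(d[n],int(u)-60,int(v)-45,120,90,6,f"pics/g3{n}.png")
E
```

```text
3.75 [0.54294871 0.19553531 0.01655125] [-3.02090607 -0.69353786  2.99866387] [0.1338044  0.75620284 0.01600701]
scene 395.082096335215 214.62644387247795
top 217.33292756185713 203.63038007188322
```

View pics/g3scene.png

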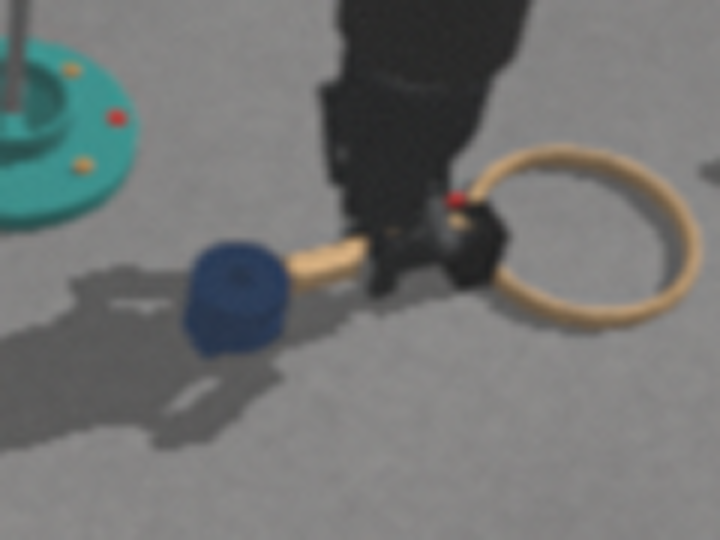

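View pics/g3top.png

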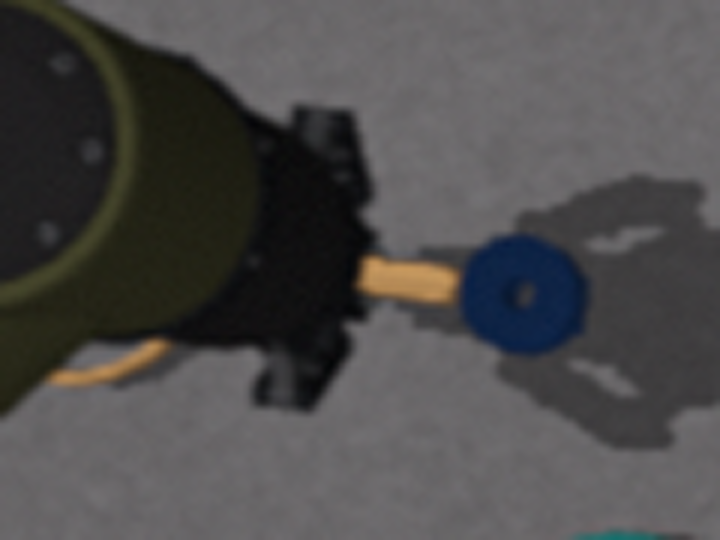

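Request:
arm_command([
  [0,0,-10,0,0,0,-1],
  [0,0,-25,0,0,0,-1],
  [0,0,-55,0,0,0,-1],
  [0,0,-90,0,0,0,-1],
  [0,0,-130,0,0,0,-1],
  [0,0,-170,0,0,0,-1],
  [0,0,-210,0,0,0,-1],
  [0,0,-230,0,0,0,-1],
  [0,0,-240,0,0,0,-1],
  [0,0,-240,0,0,0,-1],
  [0,0,-240,0,0,0,-1],
])

```text
t: 4.77
position: [0.5425, 0.1956, 0.2543]
orientation: [-0.001, -0.654, 0.756, 0.001]
contact_force: [-0.8, 0.1, -3.7]
finger_gap: 0.176
```

```bash
python3 - <<'E'
from station import *
from h import *
s=get_state(); print(s["t"],s["position"],s["contact_force"],s["moment"],s["q"])
d={n:camera(n) for n in("scene","top")}
pickle.dump((s,d),open("cam3.pkl","wb"))
for n in d: 
    u,v=proj(d[n],s["position"]); print(n,u,v)
    crop(d[n],int(u)-60,int(v)-45,120,90,6,f"pics/g4{n}.png")
    print(int(u)-60,int(v)-45)
E
```

```text
4.7667 [0.54246152 0.19558    0.25427113] [-0.84889042  0.09285923 -3.73173034] [ 0.04932216  0.03497169 -0.04601982] [ 6.92820590e-01 -1.56544246e-02  7.07960175e-02 -1.48430347e-03
 -1.65952879e+00 -8.37242362e-01]
scene 408.814961789256 159.37124187417345
348 114
top 187.21424651775726 193.48921536188507
127 148
```

View pics/g4scene.png

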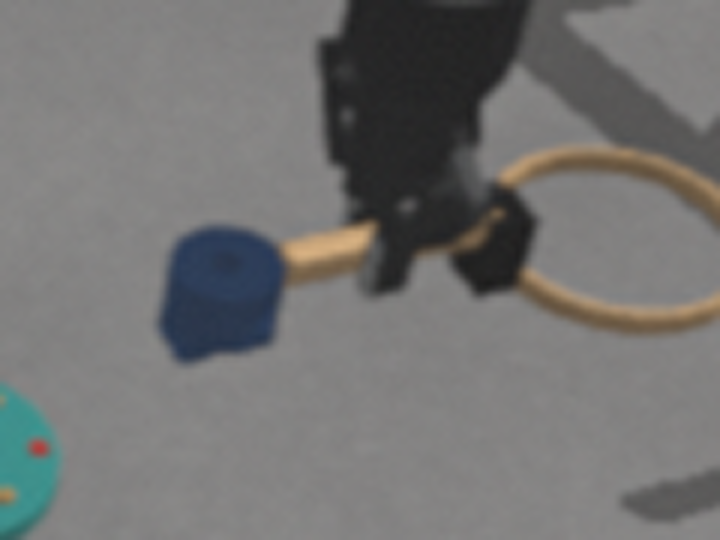

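View pics/g4top.png

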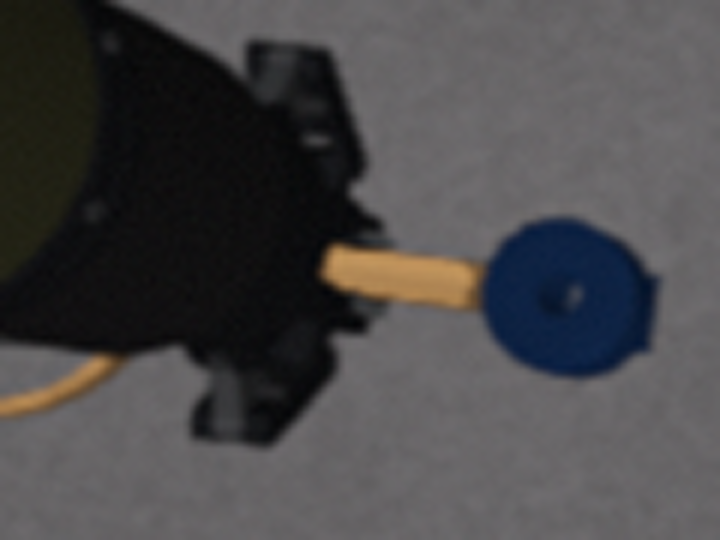

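```bash
cat >> h.py <<'E'
def hubfit(c,zc,near=None,verbose=True):
    """plane of the hub's top, axis point on top"""
    P=cloud(c); f=c["frame"].astype(int)
    m=(f[...,2]>1.8*f[...,0])&(f[...,2]>1.3*f[...,1])&(f[...,2]>50)
    q=P[m]; 
    if near is not None: q=q[np.hypot(*(q[:,:2]-near).T)<.05]
    t=q[np.abs(q[:,2]-zc)<.012]
    for _ in range(4):
        A=np.c_[t[:,:2],np.ones(len(t))]; k=np.linalg.lstsq(A,t[:,2],rcond=None)[0]
        r=t[:,2]-A@k; t=t[np.abs(r)<max(2*np.median(np.abs(r)),.001)]
    from scipy.optimize import minimize
    hull=cv2.convexHull(t[:,:2].astype(np.float32))[:,0]
    c0,rad=cv2.minEnclosingCircle(hull)
    print("hubtop n",len(t),"tilt slopes",k[:2].round(3),"mean",t.mean(0).round(4),"circ",np.round(c0,4),round(rad,4))
    return t
def woodz(c,box):
    P=cloud(c); hsv=cv2.cvtColor(c["frame"],cv2.COLOR_RGB2HSV)
    x0,y0,x1,y1=box
    m=np.zeros(P.shape[:2],bool); m[y0:y1,x0:x1]=1
    return P[m&(hsv[...,1]>90)&(hsv[...,0]<30)]
E
python3 - <<'E'
from h import *
s,d=pickle.load(open("cam3.pkl","rb"))
near=np.array(s["position"][:2])-.08*np.array([np.cos(1.425),np.sin(1.425)])
R=tool(s).as_matrix(); print(R.round(4)); print("near",near)
for n in d:
    hubfit(d[n],s["position"][2]+.0287,near)
    q=woodz(d[n],(400,110,520,200) if n=="scene" else (80,120,230,240))
    # split along bar
    a=(q[:,:2]-near)@np.array([np.cos(1.425),np.sin(1.425)])
    for lo,hi in((.03,.07),(.09,.128),(.15,.18),(.2,.23),(.25,.29)):
        m=(a>lo)&(a<hi)&(q[:,2]>.18); 
        if m.sum(): print(n,lo,hi,m.sum(),q[m,2].round(3).mean(),np.percentile(q[m,2],[10,90]).round(3))
d2=pickle.load(open("cam2.pkl","rb"))
for n in d2: hubfit(d2[n],.046,near)
E
```

```text
[[-1.438e-01 -9.896e-01 -2.700e-03]
 [-9.896e-01  1.438e-01 -3.000e-04]
 [ 7.000e-04  2.600e-03 -1.000e+00]]
near [0.53083909 0.11642876]
hubtop n 93 tilt slopes [ 0.013 -0.   ] mean [0.5358 0.1154 0.2832] circ [0.5345 0.1165] 0.024
scene 0.03 0.07 50 0.27964 [0.274 0.283]
scene 0.09 0.128 2 0.2725 [0.27  0.275]
scene 0.15 0.18 31 0.24593548387096772 [0.243 0.248]
scene 0.2 0.23 31 0.24609677419354836 [0.244 0.249]
scene 0.25 0.29 66 0.2473030303030303 [0.243 0.25 ]
hubtop n 281 tilt slopes [0.003 0.   ] mean [0.53   0.1178 0.2823] circ [0.5302 0.118 ] 0.0267
top 0.03 0.07 1285 0.5740575875486381 [0.282 0.658]
top 0.15 0.18 32 0.24765625 [0.244 0.25 ]
top 0.2 0.23 36 0.24847222222222223 [0.247 0.25 ]
top 0.25 0.29 28 0.2476785714285714 [0.244 0.251]
hubtop n 77 tilt slopes [-0.03   0.032] mean [0.5368 0.1136 0.0462] circ [0.5362 0.1144] 0.0239
hubtop n 158 tilt slopes [0.008 0.001] mean [0.5309 0.1192 0.0456] circ [0.5306 0.1186] 0.0265
```

```bash
python3 - <<'E'
from station import *
from h import *
d=pickle.load(open("cam0.pkl","rb"));c=d["top"]
g=lambda u,v:((u+.5)/8-.5+315,(v+.5)/8-.5+185)
print("cup",atz(c,*g(286,292),.036))
s=get_state()
for y in(1.1,):
  p=[.485+.079*np.cos(y),-.169+.079*np.sin(y),s["position"][2]]
  print(p,delta(s,p,y-np.pi))
E
```

```text
cup [ 0.48367552 -0.16759483  0.036     ]
[np.float64(0.5208340935926206), np.float64(-0.09859461855514662), np.float64(0.2530583102797156)] (array([293.9, -21.2,   0.7]), array([ 0.21, -0.19, 18.71]))
```

Request:
arm_command([
  [20,-1,0,0,0,1,-1],
  [45,-3,0,0,0,3,-1],
  [75,-5,0,0,0,5,-1],
  [105,-7,0,0,0,7,-1],
  [135,-10,0,0,0,9,-1],
  [165,-12,0,0,0,11,-1],
  [195,-14,0,0,0,13,-1],
  [225,-16,0,0,0,15,-1],
  [255,-18,0,0,0,17,-1],
  [280,-20,0,0,0,18.7,-1],
  [294,-21,0,0,0,18.7,-1],
  [294,-21,0,0,0,18.7,-1],
])

```text
t: 5.87
position: [0.5204, -0.101, 0.2541]
orientation: [-0.002, -0.521, 0.853, 0.001]
contact_force: [0.2, 0.6, -3.2]
finger_gap: 0.175
```

```bash
cat > look.py <<'E'
from station import *
from h import *
import sys
k=sys.argv[1]
s=get_state(); print(s["t"],s["position"].round(4),s["contact_force"].round(1),s["moment"].round(2),s["q"].round(2))
R=tool(s).as_matrix(); yaw=np.arctan2(-R[1,0],-R[0,0]); print("bar yaw",yaw,"tilt",R[2].round(4))
hub=s["position"]+R@np.array([.079,0,-.0187+.036]); print("hub foot",hub.round(4))
d={n:camera(n) for n in("scene","top")}
pickle.dump((s,d),open(f"cam{k}.pkl","wb"))
for n in d:
    hubfit(d[n],hub[2]+.046,hub[:2])
    u,v=proj(d[n],[.485,-.169,.15]); 
    crop(d[n],int(u)-60,int(v)-45,120,90,6,f"pics/{k}{n}.png"); print(n,int(u)-60,int(v)-45)
E
python3 look.py 5
```

```text
5.8667 [ 0.5204 -0.101   0.2541] [ 0.2  0.6 -3.2] [ 0.16 -0.02 -0.05] [ 0.19 -0.14 -0.05  0.   -1.67 -0.66]
bar yaw 1.0968321662383556 tilt [ 0.0024  0.003  -1.    ]
hub foot [ 0.4843 -0.1713  0.237 ]
hubtop n 100 tilt slopes [0.011 0.003] mean [ 0.4911 -0.1721  0.2837] circ [ 0.4899 -0.1711] 0.0241
scene 224 167
hubtop n 261 tilt slopes [0.002 0.001] mean [ 0.4839 -0.1671  0.2829] circ [ 0.4847 -0.1674] 0.0257
top 294 173
```

View pics/5scene.png

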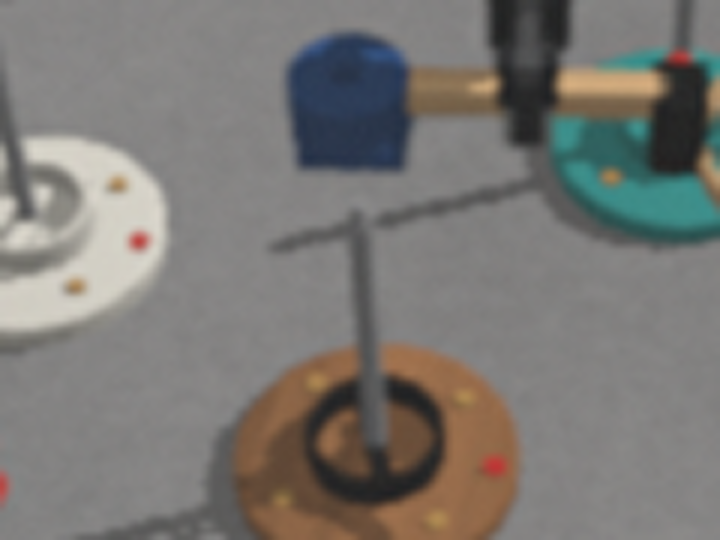

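View pics/5top.png

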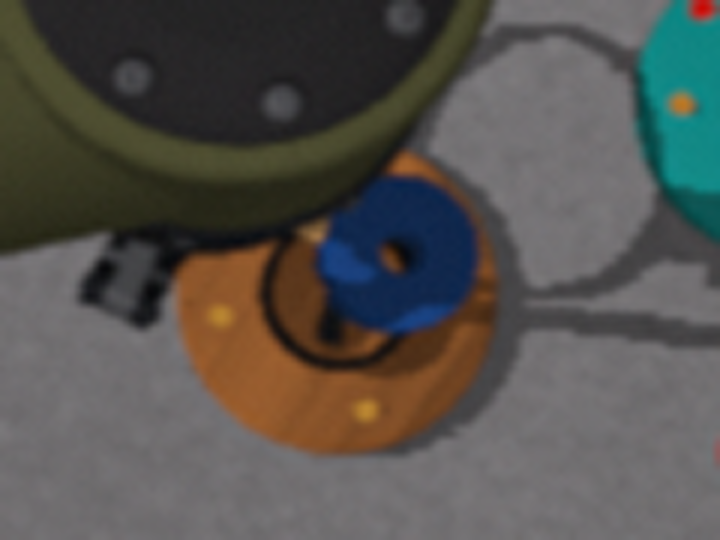

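```bash
python3 - <<'E'
from station import *
from h import *
s=get_state(); print(s["t"],s["position"].round(4))
_,d=pickle.load(open("cam5.pkl","rb"))
from scipy.optimize import least_squares
off={"scene":(224,167),"top":(294,173)}
for n in d:
    c=d[n]; o=np.array(off[n])
    def cr(p): return (proj(c,p)-o+.5)*6-.5
    # hub top outline projected for guess
    best=None
    for nm,z,r in(("top",.283,.027),):
        f=c["frame"].astype(int)
        m=(f[...,2]>1.6*f[...,0])&(f[...,2]>1.25*f[...,1])&(f[...,2]>40)
        l=cv2.connectedComponentsWithStats(m.astype(np.uint8))
        i=1+np.argmin(np.hypot(*(l[3][1:]-proj(c,[.485,-.17,.26])).T)); mm=l[1]==i
        # fit silhouette: cylinder with axis (x,y) z .237-.283
        def mask(x,y):
            k=np.linspace(0,2*np.pi,60)
            pts=np.array([proj(c,[x+.027*np.cos(a),y+.027*np.sin(a),zz]) for zz in(.237,.283) for a in k])
            return cv2.convexHull((pts).astype(np.float32))[:,0]
        cn=cv2.findContours(mm.astype(np.uint8),cv2.RETR_EXTERNAL,cv2.CHAIN_APPROX_NONE)[0]
        cn=max(cn,key=len)[:,0].astype(np.float32)
        def res(p):
            h=mask(*p).reshape(-1,1,2)
            return [cv2.pointPolygonTest(h,(float(a),float(b)),True)-p0 for a,b in cn]
        p0=.4
        rr=least_squares(res,[.485,-.17],loss="soft_l1",f_scale=.5,diff_step=1e-3)
        print(n,l[2][i],"hub axis",rr.x, "rms",np.sqrt(np.mean(np.square(res(rr.x)))))
    # tip
    for p in([.485,-.169,.2],[.485,-.169,.026]): print(cr(p).round(1))
E
```

```text
5.9667 [ 0.5209 -0.0988  0.2543]
scene [273 173  19  22 347] hub axis [ 0.47418142 -0.16418949] rms 2.3552982526082085
[358.6 204.4]
[375.6 437.5]
top [347 203  26  26 491] hub axis [ 0.48466268 -0.16781379] rms 1.0804217867386554
[380.5 266.9]
[341.5 288.9]
```

Request:
arm_command([
  [0,0,10,0,0,0,-1],
  [0,0,20,0,0,0,-1],
  [0,0,28,0,0,0,-1],
  [0,0,34,0,0,0,-1],
  [0,0,38,0,0,0,-1],
  [0,0,40,0,0,0,-1],
  [0,0,42,0,0,0,-1],
  [0,0,42,0,0,0,-1],
])

```text
t: 6.63
position: [0.5215, -0.0984, 0.2142]
orientation: [-0.0, -0.523, 0.852, 0.0]
contact_force: [0.5, -0.2, -3.2]
finger_gap: 0.173
```

```bash
python3 look.py 6
```

```text
6.6333 [ 0.5215 -0.0984  0.2142] [ 0.5 -0.2 -3.2] [ 0.01  0.04 -0.01] [ 0.19 -0.15 -0.13 -0.   -1.59 -0.66]
bar yaw 1.1002082722943503 tilt [-0.e+00  1.e-04 -1.e+00]
hub foot [ 0.4856 -0.1689  0.1969]
hubtop n 102 tilt slopes [-0.001  0.002] mean [ 0.4907 -0.1717  0.2434] circ [ 0.4893 -0.1692] 0.0248
scene 224 167
hubtop n 271 tilt slopes [-0.011 -0.001] mean [ 0.485  -0.1668  0.2432] circ [ 0.486  -0.1664] 0.0255
top 294 173
```

View pics/6scene.png

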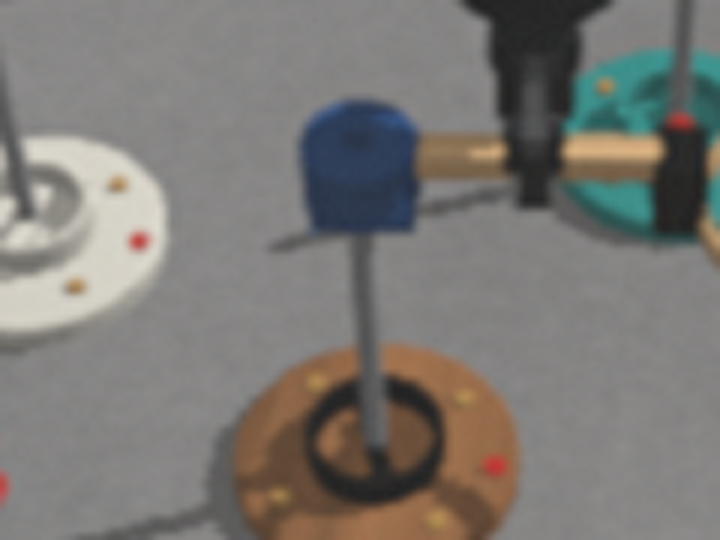

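View pics/6top.png

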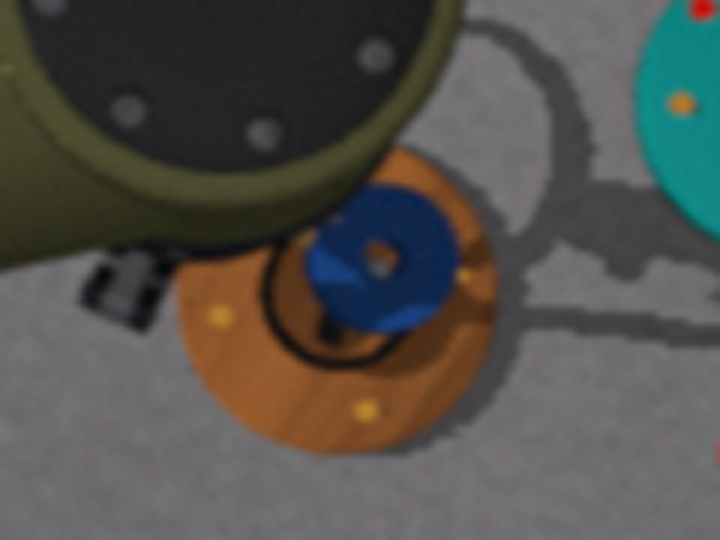

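```bash
python3 - <<'E'
from h import *
_,d=pickle.load(open("cam6.pkl","rb"))
c=d["top"]; crop(c,346,203,24,24,24,"pics/6z.png")
p=atz(c,(381+.5)/6-.5+294,(258+.5)/6-.5+173,.243); print(p)
q=lambda p:((proj(c,p)-[346,203]+.5)*24-.5).round(0)
print(q(p),"axis at .2",q([p[0],p[1],.2]),"at foot",q([p[0],p[1],.197]), "mm scale",q([p[0]+.005,p[1],.2]),q([p[0],p[1]+.005,.2]))
E
```

```text
[ 0.48584142 -0.16484806  0.243     ]
[277. 314.] axis at .2 [231. 341.] at foot [228. 343.] mm scale [229. 288.] [178. 343.]
```

View pics/6z.png

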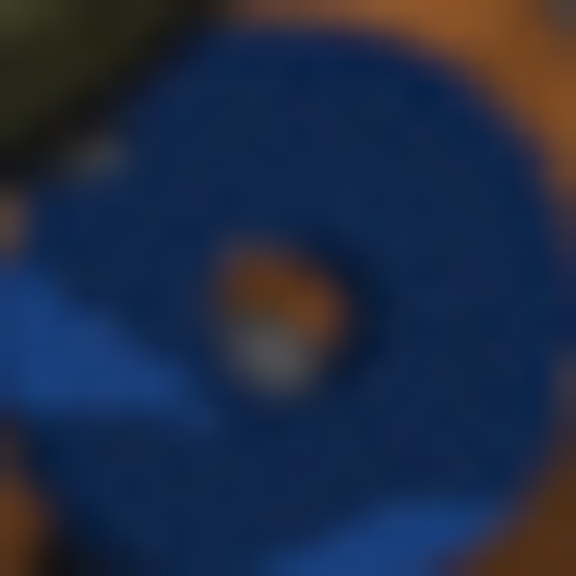

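```bash
python3 - <<'E'
from h import *
_,d=pickle.load(open("cam6.pkl","rb"))
print(T(d["scene"])[0].round(2)); 
c=d["scene"]; crop(c,266,180,40,40,14,"pics/6s.png")
q=lambda p:((proj(c,p)-[266,180]+.5)*14-.5).round(0)
print(q([.485,-.169,.197]),q([.490,-.169,.197]),q([.485,-.164,.197]))
_,d=pickle.load(open("cam5.pkl","rb")); crop(d["scene"],266,170,40,40,14,"pics/5s.png")
E
```

```text
[[ 0.45  0.89  0.01]
 [ 0.66 -0.33 -0.68]
 [-0.6   0.31 -0.74]]
[250. 306.] [260. 323.] [274. 298.]
```

View pics/6s.png

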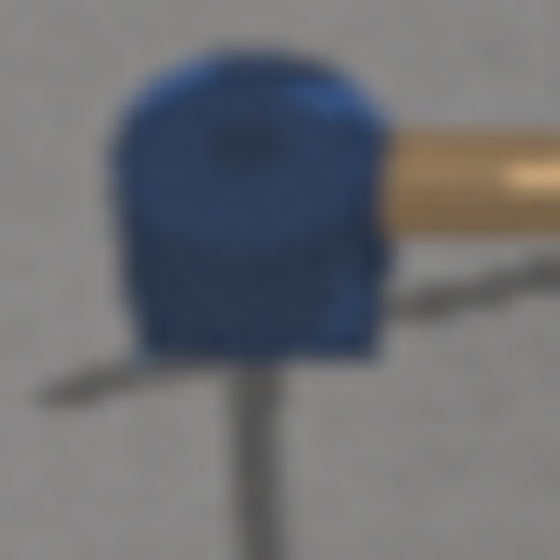

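View pics/5s.png

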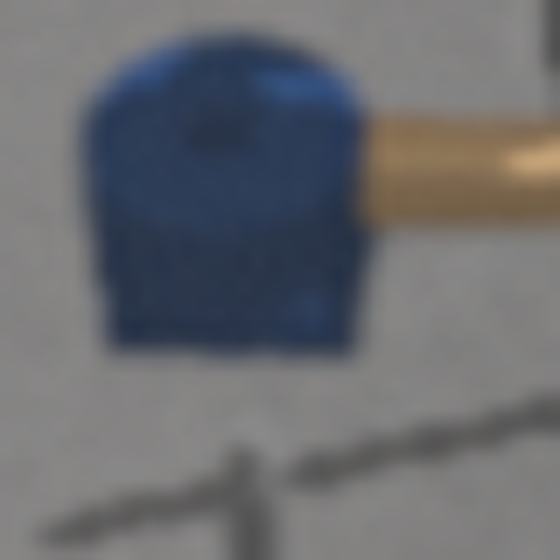

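Request:
arm_command([
  [1.3,0,0,0,0,0,-1],
  [1.3,0,2,0,0,0,-1],
  [1.3,0,4,0,0,0,-1],
  [1.3,0,6,0,0,0,-1],
  [1.3,0,6,0,0,0,-1],
])

```text
t: 7.15
position: [0.5206, -0.0996, 0.2076]
orientation: [-0.0, -0.523, 0.853, 0.0]
contact_force: [0.0, 0.7, -4.0]
finger_gap: 0.178
```

Request:
arm_command([
  [0,0,2,0,0,0,-1],
  [0,0,4,0,0,0,-1],
  [0,0,6,0,0,0,-1],
  [0,0,6,0,0,0,-1],
])

```text
t: 7.48
position: [0.5207, -0.0996, 0.2016]
orientation: [-0.0, -0.523, 0.853, 0.0]
contact_force: [0.5, -1.6, -3.6]
finger_gap: 0.173
```

```bash
python3 look.py 7; python3 - <<'E'
from h import *
_,d=pickle.load(open("cam7.pkl","rb"))
c=d["top"]; crop(c,344,203,24,24,24,"pics/7z.png")
E
```

```text
7.4833 [ 0.5207 -0.0996  0.2016] [ 0.5 -1.6 -3.6] [0.   0.04 0.01] [ 0.19 -0.15 -0.15 -0.   -1.57 -0.66]
bar yaw 1.1000766138907907 tilt [ 3.e-04  9.e-04 -1.e+00]
hub foot [ 0.4848 -0.17    0.1844]
hubtop n 99 tilt slopes [ 0.016 -0.006] mean [ 0.4899 -0.171   0.2311] circ [ 0.4891 -0.1697] 0.0246
scene 224 167
hubtop n 213 tilt slopes [ 0.003 -0.008] mean [ 0.4831 -0.1684  0.2304] circ [ 0.4846 -0.1674] 0.0258
top 294 173
```

View pics/7z.png

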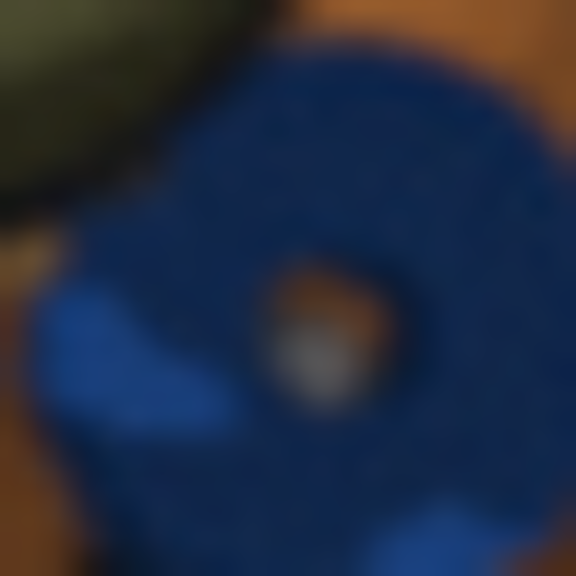

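Request:
arm_command([
  [0,0,2,0,0,0,-1],
  [0,0,4,0,0,0,-1],
  [0,0,7,0,0,0,-1],
  [0,0,10,0,0,0,-1],
  [0,0,13,0,0,0,-1],
  [0,0,16,0,0,0,-1],
  [0,0,18,0,0,0,-1],
  [0,0,20,0,0,0,-1],
  [0,0,20,0,0,0,-1],
])

```text
t: 8.33
position: [0.5205, -0.0998, 0.1817]
orientation: [-0.001, -0.523, 0.853, 0.0]
contact_force: [-2.4, -1.9, -3.6]
finger_gap: 0.173
```

```bash
cat > st.py <<'E'
from station import *
from h import *
s=get_state(); print(s["t"],s["position"].round(4),s["contact_force"].round(1),s["moment"].round(2),s["tau"].round(2))
R=tool(s).as_matrix(); yaw=np.arctan2(-R[1,0],-R[0,0]); print("bar yaw",yaw.round(4),"tilt",R[2].round(4),"F tool",(R.T@s["contact_force"]).round(1),"M tool",(R.T@s["moment"]).round(2))
print("hub foot",(s["position"]+R@np.array([.0785,0,.0173])).round(4))
E
python3 st.py
```

```text
8.3333 [ 0.5205 -0.0998  0.1817] [-2.4 -1.9 -3.6] [-0.45  0.92 -0.08] [  1.12 -28.89  37.45   7.23   0.97   0.1 ]
bar yaw 1.0999 tilt [ 7.e-04  1.e-03 -1.e+00] F tool [2.7 1.3 3.6] M tool [-0.61  0.82  0.08]
hub foot [ 0.4849 -0.1698  0.1645]
```

Request:
arm_command([
  [0.6,0.3,0,0,0,0,-1],
  [0.6,0.3,0,0,0,0,-1],
  [0.6,0.3,0,0,0,0,-1],
])

```text
t: 8.58
position: [0.5204, -0.0999, 0.1821]
orientation: [0.0, -0.523, 0.852, 0.0]
contact_force: [-1.0, -1.0, -5.2]
finger_gap: 0.175
```

```bash
python3 st.py
```

```text
8.5833 [ 0.5204 -0.0999  0.1821] [-1.  -1.  -5.2] [-0.03  0.41 -0.09] [  0.45 -29.3   37.53   7.76   0.39   0.07]
bar yaw 1.1002 tilt [-4.e-04  2.e-04 -1.e+00] F tool [1.3 0.5 5.2] M tool [-0.35  0.21  0.09]
hub foot [ 0.4848 -0.1699  0.1648]
```

Request:
arm_command([
  [0.5,0.2,2,0,0,0,-1],
  [0.5,0.2,5,0,0,0,-1],
  [0.5,0.2,8,0,0,0,-1],
  [0.5,0.2,12,0,0,0,-1],
  [0.5,0.2,16,0,0,0,-1],
  [0.5,0.2,20,0,0,0,-1],
  [0.5,0.2,24,0,0,0,-1],
  [0.5,0.2,27,0,0,0,-1],
  [0.5,0.2,30,0,0,0,-1],
  [0.5,0.2,30,0,0,0,-1],
])

```text
t: 9.42
position: [0.5196, -0.1004, 0.1514]
orientation: [-0.0, -0.523, 0.853, 0.0]
contact_force: [-1.0, -0.1, -4.5]
finger_gap: 0.176
```

```bash
python3 st.py
```

```text
9.4167 [ 0.5196 -0.1004  0.1514] [-1.  -0.1 -4.5] [ 0.04 -0.04 -0.04] [-2.000e-02 -2.956e+01  3.697e+01  7.790e+00  8.000e-02  0.000e+00]
bar yaw 1.1 tilt [ 4.0e-04  1.2e-03 -1.0e+00] F tool [0.6 0.9 4.5] M tool [ 0.02 -0.05  0.04]
hub foot [ 0.484  -0.1703  0.1341]
```

Request:
arm_command([
  [0,0,2,0,0,0,-1],
  [0,0,5,0,0,0,-1],
  [0,0,9,0,0,0,-1],
  [0,0,14,0,0,0,-1],
  [0,0,19,0,0,0,-1],
  [0,0,24,0,0,0,-1],
  [0,0,29,0,0,0,-1],
  [0,0,34,0,0,0,-1],
  [0,0,38,0,0,0,-1],
  [0,0,40,0,0,0,-1],
  [0,0,40,0,0,0,-1],
])

```text
t: 10.33
position: [0.5196, -0.1004, 0.1116]
orientation: [-0.0, -0.523, 0.853, 0.0]
contact_force: [0.2, 0.5, -3.6]
finger_gap: 0.175
```

```bash
python3 st.py
```

```text
10.3333 [ 0.5196 -0.1004  0.1116] [ 0.2  0.5 -3.6] [ 0.05 -0.    0.01] [ -0.   -29.52  36.26   7.6    0.06   0.  ]
bar yaw 1.1 tilt [ 4.e-04  1.e-03 -1.e+00] F tool [-0.5  0.   3.6] M tool [-0.02 -0.05 -0.01]
hub foot [ 0.484  -0.1704  0.0943]
```

Request:
arm_command([
  [0,0,2,0,0,0,-1],
  [0,0,5,0,0,0,-1],
  [0,0,9,0,0,0,-1],
  [0,0,14,0,0,0,-1],
  [0,0,19,0,0,0,-1],
  [0,0,24,0,0,0,-1],
  [0,0,29,0,0,0,-1],
  [0,0,34,0,0,0,-1],
  [0,0,38,0,0,0,-1],
  [0,0,40,0,0,0,-1],
  [0,0,40,0,0,0,-1],
])

```text
t: 11.25
position: [0.5196, -0.1004, 0.0716]
orientation: [-0.0, -0.523, 0.852, 0.0]
contact_force: [0.6, 0.7, -3.3]
finger_gap: 0.179
```

```bash
python3 st.py
```

```text
11.25 [ 0.5196 -0.1004  0.0716] [ 0.6  0.7 -3.3] [ 0.   -0.03 -0.03] [ 1.000e-02 -3.003e+01  3.570e+01  7.480e+00  7.000e-02  0.000e+00]
bar yaw 1.1001 tilt [ 5.e-04  1.e-03 -1.e+00] F tool [-0.9 -0.2  3.3] M tool [ 0.03 -0.02  0.03]
hub foot [ 0.484  -0.1704  0.0543]
```

Request:
arm_command([
  [0,0,2,0,0,0,-1],
  [0,0,5,0,0,0,-1],
  [0,0,9,0,0,0,-1],
  [0,0,13,0,0,0,-1],
  [0,0,17,0,0,0,-1],
  [0,0,20,0,0,0,-1],
  [0,0,22,0,0,0,-1],
  [0,0,23,0,0,0,-1],
  [0,0,24,0,0,0,-1],
  [0,0,25,0,0,0,-1],
  [0,0,25,0,0,0,-1],
])

```text
t: 12.17
position: [0.5199, -0.1004, 0.0472]
orientation: [0.0, -0.523, 0.853, 0.0]
contact_force: [-0.8, 0.9, -3.3]
finger_gap: 0.171
```

```bash
python3 st.py
```

```text
12.1667 [ 0.5199 -0.1004  0.0472] [-0.8  0.9 -3.3] [ 0.05  0.02 -0.03] [ 1.000e-02 -3.049e+01  3.530e+01  7.390e+00  2.000e-02  0.000e+00]
bar yaw 1.1001 tilt [-1.e-04  1.e-04 -1.e+00] F tool [-0.4  1.1  3.3] M tool [-0.04 -0.03  0.03]
hub foot [ 0.4843 -0.1704  0.0299]
```

Request:
arm_command([
  [0,0,1,0,0,0,-1],
  [0,0,2,0,0,0,-1],
  [0,0,3,0,0,0,-1],
  [0,0,3,0,0,0,-1],
])

```text
t: 12.5
position: [0.5198, -0.1004, 0.044]
orientation: [-0.0, -0.523, 0.853, 0.0]
contact_force: [-0.3, 0.7, -3.9]
finger_gap: 0.175
```

```bash
python3 st.py
```

```text
12.5 [ 0.5198 -0.1004  0.044 ] [-0.3  0.7 -3.9] [ 0.01  0.01 -0.  ] [ 1.000e-02 -3.063e+01  3.531e+01  7.390e+00  2.000e-02  0.000e+00]
bar yaw 1.1 tilt [ 1.e-04  5.e-04 -1.e+00] F tool [-0.5  0.6  3.9] M tool [-0.01 -0.    0.  ]
hub foot [ 0.4841 -0.1704  0.0267]
```

Request:
arm_command([
  [0,0,0.7,0,0,0,-1],
  [0,0,1.4,0,0,0,-1],
  [0,0,1.4,0,0,0,-1],
])

```text
t: 12.75
position: [0.5198, -0.1004, 0.0427]
orientation: [-0.0, -0.523, 0.853, 0.0]
contact_force: [-0.5, -0.2, -4.1]
finger_gap: 0.178
```

```bash
python3 st.py
```

```text
12.75 [ 0.5198 -0.1004  0.0427] [-0.5 -0.2 -4.1] [ 0.04 -0.03 -0.03] [ 0.000e+00 -3.060e+01  3.522e+01  7.370e+00  1.000e-02  0.000e+00]
bar yaw 1.1001 tilt [ 0.e+00  3.e-04 -1.e+00] F tool [0.4 0.3 4.1] M tool [ 0.   -0.05  0.03]
hub foot [ 0.4842 -0.1704  0.0254]
```

Request:
arm_command([
  [0,0,0.7,0,0,0,-1],
  [0,0,1.4,0,0,0,-1],
  [0,0,1.4,0,0,0,-1],
])

```text
t: 13.0
position: [0.5202, -0.1004, 0.042]
orientation: [0.0, -0.523, 0.852, -0.0]
contact_force: [-0.2, 1.6, -0.3]
finger_gap: 0.177
```

```bash
python3 st.py
```

```text
13.0 [ 0.5202 -0.1004  0.042 ] [-0.2  1.6 -0.3] [ 0.33  0.42 -0.08] [ -0.56 -28.83  33.53   7.03   0.39   0.11]
bar yaw 1.1002 tilt [-2.e-04 -5.e-04 -1.e+00] F tool [-1.4  1.   0.3] M tool [-0.52 -0.1   0.08]
hub foot [ 0.4846 -0.1703  0.0247]
```

Request:
arm_command([
  [0,0,0.5,0,0,0,-1],
  [0,1.37,0.5,0,0,-1,-1],
  [0.05,2.74,0.5,0,0,-2,-1],
  [0.1,4.11,0.5,0,0,-3,-1],
  [0.2,5.48,0.5,0,0,-4,-1],
  [0.3,6.84,0.5,0,0,-5,-1],
  [0.4,8.21,0.5,0,0,-6,-1],
  [0.6,9.57,0.5,0,0,-7,-1],
  [0.75,10.93,0.5,0,0,-8,-1],
  [0.75,10.93,0.5,0,0,-8,-1],
])

```text
t: 13.83
position: [0.5096, -0.0961, 0.0408]
orientation: [0.0, -0.581, 0.814, 0.0]
contact_force: [1.0, 0.3, -3.9]
finger_gap: 0.177
```

```bash
python3 st.py
```

```text
13.8333 [ 0.5096 -0.0961  0.0408] [ 1.   0.3 -3.9] [ 0.31 -0.13  0.01] [ 3.000e-02 -2.840e+01  3.413e+01  7.120e+00 -1.300e-01  2.400e-01]
bar yaw 1.2411 tilt [-2.e-04  2.e-04 -1.e+00] F tool [-0.6 -0.8  3.9] M tool [ 0.02 -0.33 -0.01]
hub foot [ 0.4842 -0.1703  0.0235]
```

Request:
arm_command([
  [0,0,0.5,0,0,0,-1],
  [0,0,1,0,0,0,-1],
  [0,0,1,0,0,0,-1],
])

```text
t: 14.08
position: [0.509, -0.0958, 0.0388]
orientation: [-0.001, -0.581, 0.814, 0.001]
contact_force: [-0.2, 0.5, -3.7]
finger_gap: 0.174
```

```bash
python3 st.py
```

```text
14.0833 [ 0.509  -0.0958  0.0388] [-0.2  0.5 -3.7] [ 0.17  0.06 -0.07] [-1.600e-01 -2.919e+01  3.521e+01  7.510e+00  7.000e-02  2.000e-02]
bar yaw 1.2392 tilt [-1.0e-04  2.4e-03 -1.0e+00] F tool [-0.4  0.4  3.7] M tool [-0.12 -0.14  0.07]
hub foot [ 0.4834 -0.1701  0.0215]
```

Request:
arm_command([
  [0,0,0.7,0,0,0,-1],
  [0,0,1.4,0,0,0,-1],
  [0,0,2.1,0,0,0,-1],
  [0,0,2.1,0,0,0,-1],
])

```text
t: 14.42
position: [0.5098, -0.096, 0.0376]
orientation: [-0.0, -0.581, 0.814, 0.0]
contact_force: [-0.1, 0.6, -3.0]
finger_gap: 0.17
```

```bash
python3 st.py
```

```text
14.4167 [ 0.5098 -0.096   0.0376] [-0.1  0.6 -3. ] [ 0.27 -0.03 -0.03] [ -0.33 -28.95  34.8    7.47  -0.07  -0.  ]
bar yaw 1.2397 tilt [-2.e-04  4.e-04 -1.e+00] F tool [-0.6  0.3  3. ] M tool [-0.06 -0.27  0.03]
hub foot [ 0.4843 -0.1702  0.0203]
```

```bash
python3 look.py 8; python3 st.py
```

```text
14.4167 [ 0.5098 -0.096   0.0376] [-0.1  0.6 -3. ] [ 0.27 -0.03 -0.03] [ 0.2  -0.11 -0.42 -0.   -1.26 -0.53]
bar yaw 1.239672354548592 tilt [-2.e-04  4.e-04 -1.e+00]
hub foot [ 0.4841 -0.1707  0.0203]
hubtop n 75 tilt slopes [-0.008  0.005] mean [ 0.4937 -0.1751  0.0673] circ [ 0.4902 -0.1725] 0.0239
scene 224 167
hubtop n 102 tilt slopes [-0.006 -0.004] mean [ 0.4828 -0.1708  0.0663] circ [ 0.4837 -0.1682] 0.0261
top 294 173
14.5167 [ 0.5097 -0.096   0.0377] [ 0.4  1.2 -3.8] [ 0.27 -0.05 -0.04] [ -0.3  -29.16  35.06   7.59  -0.08   0.  ]
bar yaw 1.2397 tilt [-1.e-04  4.e-04 -1.e+00] F tool [-1.3  0.1  3.8] M tool [-0.04 -0.27  0.04]
hub foot [ 0.4842 -0.1703  0.0204]
```

View pics/8scene.png

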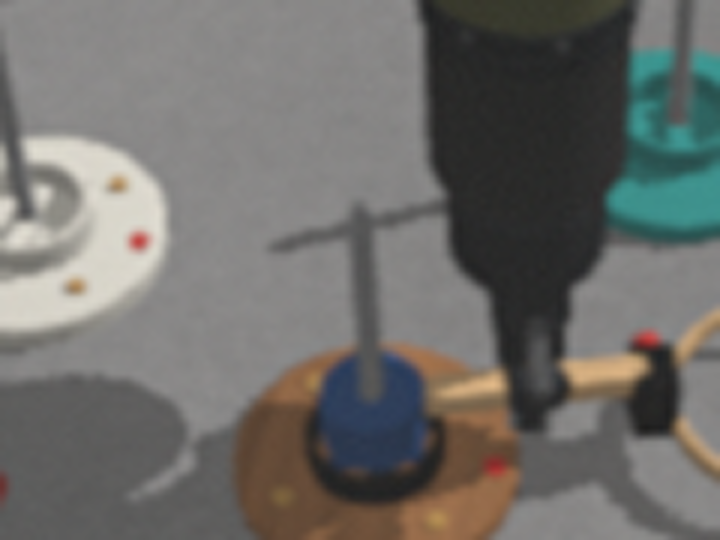

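View pics/8top.png

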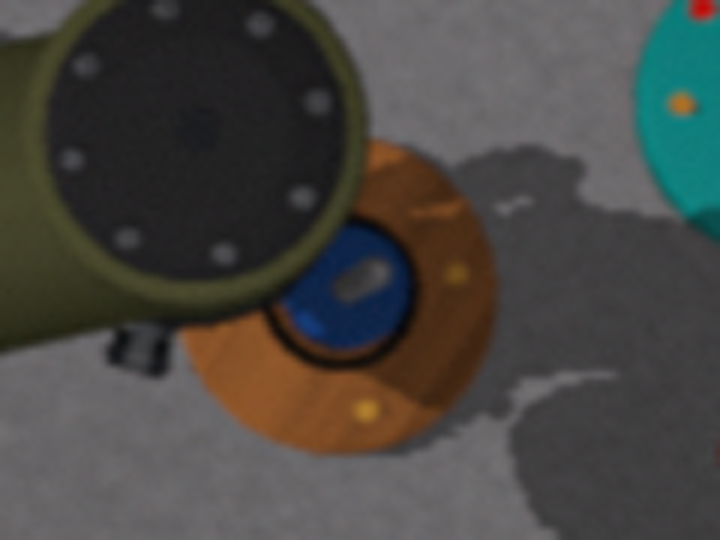

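Request:
arm_command([
  [0,1,0.5,0,0,-0.75,-1],
  [0,2,1,0,0,-1.5,-1],
  [0,2,1.7,0,0,-1.5,-1],
  [0,2,2.4,0,0,-1.5,-1],
  [0,2,2.4,0,0,-1.5,-1],
])

```text
t: 14.93
position: [0.5078, -0.0955, 0.0353]
orientation: [-0.0, -0.591, 0.806, 0.0]
contact_force: [-0.7, -0.8, -3.7]
finger_gap: 0.172
```

```bash
python3 st.py
```

```text
14.9333 [ 0.5078 -0.0955  0.0353] [-0.7 -0.8 -3.7] [0.03 0.04 0.02] [ 1.000e-02 -2.895e+01  3.505e+01  7.340e+00  1.000e-02  1.000e-02]
bar yaw 1.2658 tilt [ 1.e-04  3.e-04 -1.e+00] F tool [1.  0.4 3.7] M tool [-0.05 -0.01 -0.02]
hub foot [ 0.4842 -0.1704  0.018 ]
```

Request:
arm_command([
  [0,0,0.7,0,0,0,-1],
  [0,0,1.4,0,0,0,-1],
  [0,0,2.0,0,0,0,-1],
  [0,0,2.5,0,0,0,-1],
  [0,0,2.5,0,0,0,-1],
])

```text
t: 15.35
position: [0.5078, -0.0955, 0.0328]
orientation: [-0.0, -0.592, 0.806, 0.0]
contact_force: [-0.6, 0.1, -3.9]
finger_gap: 0.177
```

```bash
python3 st.py
```

```text
15.35 [ 0.5078 -0.0955  0.0328] [-0.6  0.1 -3.9] [ 0.02 -0.   -0.06] [  0.   -28.94  34.97   7.31   0.    -0.  ]
bar yaw 1.2659 tilt [ 1.e-04  4.e-04 -1.e+00] F tool [0.1 0.6 3.9] M tool [-0.   -0.02  0.06]
hub foot [ 0.4843 -0.1704  0.0155]
```

Request:
arm_command([
  [0,0,0.5,0,0,0,-1],
  [0,0,1,0,0,0,-1],
  [0,0,1.5,0,0,0,-1],
  [0,0,1.5,0,0,0,-1],
])

```text
t: 15.68
position: [0.5082, -0.0954, 0.0322]
orientation: [0.0, -0.592, 0.806, -0.0]
contact_force: [-2.2, 2.3, 1.7]
finger_gap: 0.175
```

```bash
python3 st.py; python3 look.py 9
```

```text
15.6833 [ 0.5082 -0.0954  0.0322] [-2.2  2.3  1.7] [ 0.58  0.75 -0.1 ] [ -0.77 -26.58  32.88   6.99   0.63   0.12]
bar yaw 1.2661 tilt [-2.e-04 -6.e-04 -1.e+00] F tool [-1.5  2.7 -1.7] M tool [-0.88 -0.33  0.1 ]
hub foot [ 0.4847 -0.1703  0.0149]
15.6833 [ 0.5082 -0.0954  0.0322] [-2.2  2.3  1.7] [ 0.58  0.75 -0.1 ] [ 0.2  -0.11 -0.43  0.   -1.25 -0.51]
bar yaw 1.2661284743858483 tilt [-2.e-04 -6.e-04 -1.e+00]
hub foot [ 0.4846 -0.1707  0.0149]
hubtop n 53 tilt slopes [ 0.009 -0.027] mean [ 0.4925 -0.1763  0.0622] circ [ 0.4878 -0.172 ] 0.0237
scene 224 167
hubtop n 150 tilt slopes [0.023 0.018] mean [ 0.4795 -0.1685  0.0616] circ [ 0.484  -0.1684] 0.0258
top 294 173
```

View pics/9scene.png

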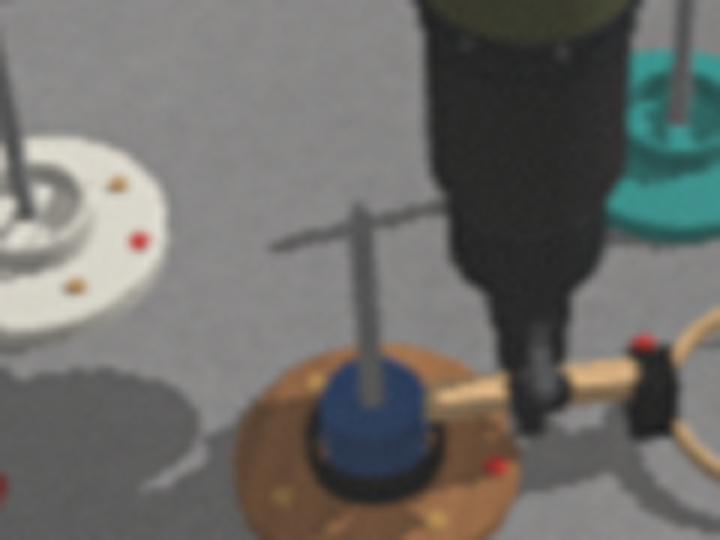

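Request:
arm_command([
  [0,0,-0.8,0,0,0,-1],
  [0,0,-0.8,0,0,0,-1],
  [0,0,-0.8,0,0,0,0],
  [0,0,-0.8,0,0,0,1],
  [0,0,-0.8,0,0,0,1],
  [0,0,-0.8,0,0,0,1],
  [0,0,-0.8,0,0,0,1],
  [0,0,-0.8,0,0,0,1],
  [0,0,-0.8,0,0,0,1],
  [0,0,-0.8,0,0,0,1],
])

```text
t: 16.62
position: [0.5079, -0.0955, 0.0323]
orientation: [-0.0, -0.592, 0.806, 0.0]
contact_force: [-0.1, 0.0, 0.6]
finger_gap: 1.0
```

```bash
python3 st.py
```

```text
16.6167 [ 0.5079 -0.0955  0.0323] [-0.1  0.   0.6] [ 0.04  0.02 -0.01] [-1.000e-02 -2.722e+01  3.305e+01  6.600e+00  0.000e+00  0.000e+00]
bar yaw 1.2659 tilt [-0.e+00  1.e-04 -1.e+00] F tool [-0.   0.1 -0.6] M tool [-0.03 -0.03  0.01]
hub foot [ 0.4844 -0.1704  0.015 ]
```

Open and free of contact. Next I'll retreat straight up past the rod tip, then draw back clear of the view.

Request:
arm_command([
  [0,0,-10,0,0,0,1],
  [0,0,-30,0,0,0,1],
  [0,0,-60,0,0,0,1],
  [0,0,-100,0,0,0,1],
  [0,0,-140,0,0,0,1],
  [0,0,-180,0,0,0,1],
  [0,0,-215,0,0,0,1],
  [0,0,-240,0,0,0,1],
  [-60,0,-240,0,0,0,1],
  [-120,0,-240,0,0,0,1],
  [-180,0,-240,0,0,0,1],
  [-180,0,-240,0,0,0,1],
])

```text
t: 17.62
position: [0.5581, 0.065, 0.2737]
orientation: [0.001, -0.591, 0.806, -0.0]
contact_force: [0.4, -0.5, 0.1]
finger_gap: 1.002
```

Request:
arm_command([
  [-120,0,0,0,0,0,1],
  [-120,0,0,0,0,0,1],
  [-120,0,0,0,0,0,1],
  [-120,0,0,0,0,0,1],
  [-120,0,0,0,0,0,1],
])

```text
t: 18.03
position: [0.594, 0.1797, 0.2716]
orientation: [-0.001, -0.593, 0.806, 0.0]
contact_force: [-0.6, -0.5, -0.9]
finger_gap: 1.001
```

```bash
python3 look.py 10; python3 - <<'E'
from h import *
s,d=pickle.load(open("cam10.pkl","rb"))
for n in d: cv2.imwrite(f"pics/10f{n}.png",cv2.cvtColor(d[n]["frame"],cv2.COLOR_RGB2BGR))
hubfit(d["top"],.062,np.array([.485,-.169]))
E
```

```text
18.0333 [0.594  0.1797 0.2716] [-0.6 -0.5 -0.9] [-0.05  0.01  0.08] [ 0.62  0.11  0.23 -0.   -1.69 -0.92]
bar yaw 1.2684643546806655 tilt [ 0.0015  0.0013 -1.    ]
hub foot [0.5704 0.1043 0.2544]
hubtop n 172 tilt slopes [-0.013 -0.047] mean [ 0.4828 -0.1652  0.062 ] circ [ 0.4844 -0.1675] 0.026
  return _methods._mean(a, axis=axis, dtype=dtype,
  ret = ret.dtype.type(ret / rcount)
Traceback (most recent call last):
  File "look.py", line 11, in <module>
    hubfit(d[n],hub[2]+.046,hub[:2])
    ~~~~~~^^^^^^^^^^^^^^^^^^^^^^^^^^
  File "h.py", line 35, in hubfit
    hull=cv2.convexHull(t[:,:2].astype(np.float32))[:,0]
         ~~~~~~~~~~~~~~~~~~~~~~~~~~~~~~~~~~~~~~~~~~^^^^^
TypeError: 'NoneType' object is not subscriptable
```

View pics/10fscene.png

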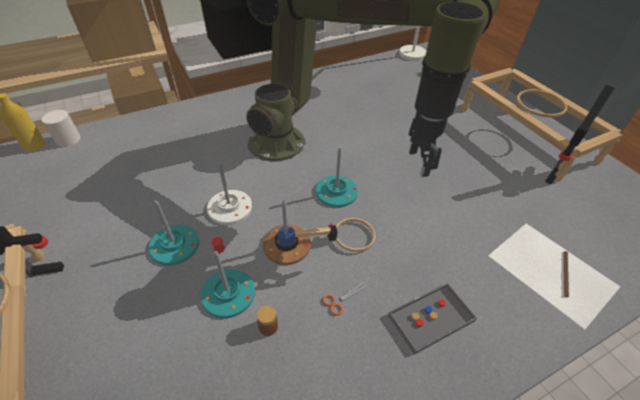

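View pics/10ftop.png

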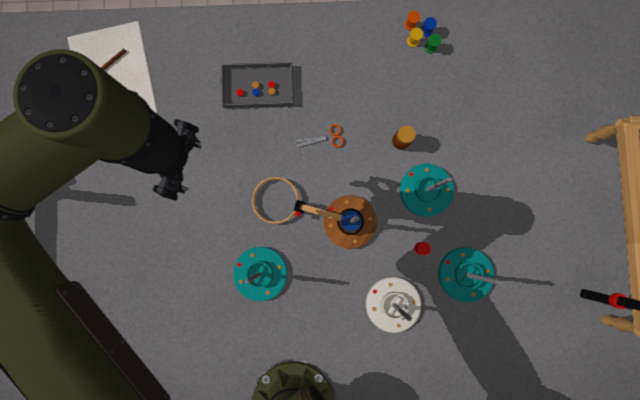

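```bash
python3 - <<'E'
from station import *
from h import *
d={n:camera(n) for n in("top","scene")}
c=d["top"]
q=woodz(c,(245,170,325,230)); a=q[:,:2]-np.array([.484,-.169]); 
ring=q[np.hypot(*a.T)>.16]
r=cv2.minEnclosingCircle(ring[:,:2].astype(np.float32)); v=np.array(r[0])-[.484,-.169]
print("hoop centre",r,"yaw",np.arctan2(v[1],v[0]),"dist",np.hypot(*v))
e=np.array([np.cos(1.28),np.sin(1.28)]);t=a@e
for lo,hi in((.04,.07),(.07,.1),(.1,.125),(.15,.18),(.2,.23),(.25,.29)):
    m=(t>lo)&(t<hi); print(lo,hi,m.sum(),np.median(q[m,2]) if m.any() else None)
hubfit(d["top"],.062,np.array([.485,-.169])); hubfit(d["scene"],.062,np.array([.485,-.169]))
c=d["scene"]; crop(c,250,190,140,90,5,"pics/11.png")
s=get_state(); print(s["t"],s["dq"].round(3))
# bystanders: compare images with the start
o=pickle.load(open("cam0.pkl","rb"))
for n,b in(("scissors",(290,120,60,35)),("jar",(388,120,55,35)),("spool",(410,238,25,22))):
    x,y,w,h=b; f=lambda im:im["frame"][y:y+h,x:x+w].astype(float).mean(2)
    print(n,cv2.phaseCorrelate(f(o["top"]),f(d["top"])))
E
```

```text
hoop centre ((0.5503193140029907, 0.03742467984557152), 0.06701242178678513) yaw 1.2599362552248001 dist 0.21681651196155238
0.04 0.07 9 0.01237970778540151
0.07 0.1 74 0.055479114702740556
0.1 0.125 63 0.05602754962565266
0.15 0.18 79 0.02136017965630529
0.2 0.23 56 0.01939381208786916
0.25 0.29 110 0.01646021257815343
hubtop n 161 tilt slopes [-0.    -0.048] mean [ 0.4835 -0.1663  0.0622] circ [ 0.4841 -0.1675] 0.0258
hubtop n 48 tilt slopes [-0.041 -0.026] mean [ 0.491  -0.1738  0.0628] circ [ 0.4865 -0.1713] 0.0244
18.2333 [-0.006 -0.004 -0.003 -0.002  0.004 -0.001]
scissors ((0.07150477276702816, 0.06729355076528876), 0.9400871922264374)
jar ((0.0261807328932413, 0.00283864924183419), 1.0078351931202785)
spool ((0.2002289974355005, 0.012815663011799927), 0.6811828406029983)
```

View pics/11.png

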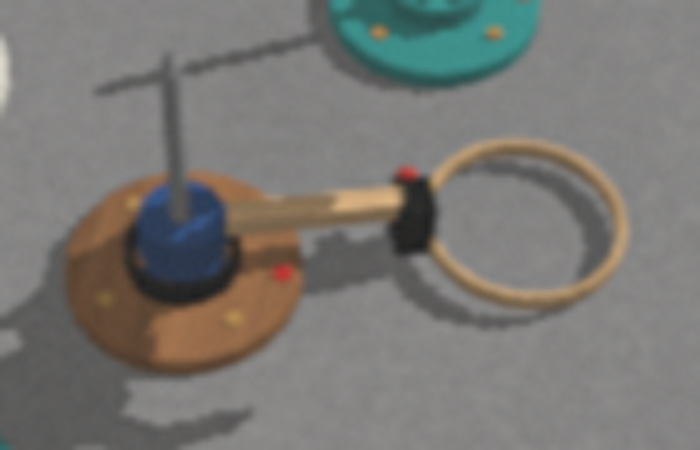

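```bash
python3 -c "
from station import *
print(finish_job())"
```

```text
the job is handed in; nothing more can be done
None
```

The hoop arm is seated on the wooden stand with its hub down over the key. The gripper is open and well clear, and I handed the job in at about 18 s of the 72 s.

**What I did:**
- **Threading:** I gripped the bar in the middle, lifted it level and threaded the hub over the rod with the hoop on the red dot's side. I then slid it down in small steps. A brief rub of about 3 N on the rod went away after I moved the hub about 1 mm sideways.
- **Finding the key:** The hub touched the key with about 4 N. I turned it anticlockwise under that light pressure, and it began to drop at about 0.30 rad past the dot. It came to rest on the cup's floor at about 0.32 rad, with a net downward press of about 5 to 6 N.

**Last checks:**
- **Seating:** The hub's top is at 62 mm, which matches fully home (16 + 46 mm). The hoop is centred 217 mm from the rod, against 215 mm expected.
- **Bystanders:** The jar, spool and scissors show no shift in the pictures, within about 0.2 pixel.

**Checks that disagreed:**
- **Droop:** Once released, the arm sags about 0.045 rad towards the hoop. That matches the play of the 14 mm bore on the 12 mm rod, because the arm's weight lies outside the hub's foot. The hoop still clears the table by a few millimetres.
- **Cameras:** The two cameras differed by about 5 mm in absolute position. I relied on relative measurements and the measured forces instead.
- **Key angle:** My picture estimate of the key (0.40 rad past the dot) was about 0.1 rad more than the angle where the hub began to drop.

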